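# Hang the polisher's guard door on its lift-off hinge pins and shut it

## Robot

A 6-joint arm with a two-finger parallel gripper is mounted at the origin on a cart in front of the work surface, level with it; the furniture and walls round the work are solid. World frame = base frame: x ahead of the robot, y to its left, z up, the work surface at z = 0. Lengths are in mm, angles in rad, forces in N, time in s.
With the tool pointing down it reaches from about 275 to 750 mm from the base axis. Payload 10.2 kg.
Tool frame: the origin (TCP) lies on the centre line of the jaws, within the pads' length; the fingertips stand 8 mm ahead of it and the grasp point (between the pads) lies 11 mm behind it; x points along the fingers, y is the direction in which the jaws open and shut, and the axes are right-handed (so a half turn about x gives the same grasp; the last joint's range is limited). The gripper opens to 85 mm and grips with 20 to 120 N. Pads are 22 mm wide; open, the fingers measure 114 mm over their backs; the gripper's body (76 mm by 85 mm) begins 54 mm behind the grasp point. The pads swing forward as they close: fully open they stand 13 mm farther back than shut.
Start: joints at [-1.448, 0.313, 1.498, -0, 1.331, -0.223], TCP at [177.936, -493.933, 239.294] pointing down, gripper open.
Joint ranges: [-2.94, 2.94], [-0.97, 2.17], [0.19, 2.56], [-1.23, 4.37], [0.02, 3.11], [-2.88, 2.88]. Speed limits (rad/s): [2.39, 2.39, 3.01, 3.14, 3.14, 3.14].

## Interface

Orientations are given as a unit quaternion [w, x, y, z].
In Python, from rig import ctrl, vision, workorder gives the robot as it stands. The module is installed in compiled form; this text tells all that it offers.
- The arm moves only by the shell command python3 -m jog 'ROWS' [OPENING] [FORCE]. ROWS is JSON, a list that holds one entry, the list of rows, each a list of 6 numbers: the shift along the tool's x, y, z in m, then the turn, a rotation vector about the tool's x, y, z in rad. A call has 1 to 12 rows; each row shifts and turns the commanded pose from where the row before left it, along the tool's axes as they then stand; what a row does not reach is not made up. A row lasts 1/8 s, in which the tool goes at most 62.5 mm and 10.7 degrees, less where a joint would pass 70% of its speed; a pose out of reach is approached as far as the arm can. A call is refused whole if a number of a shift passes 0.0625 or a number of a turn 0.188, either way. A call with a gripper value outside its range is refused whole. OPENING is the closure in counts, from 0 (fully open) to 255 (shut), set as the call begins (- or left out, the last holds). The fingers move at their own pace and stop on an object; FORCE is the grip in N (left out, the last holds). Time passes only in rows, so rows that do not move let the fingers close. It gives the time, the measured TCP pose, the force and the opening at its end, in the units of the state.
- ctrl.sense(): the state, without advancing time (a new reading comes with each control period).
- vision.capture(name): name is "side" or "top"; returns a dict with "image" (420x560x3 uint8, red, green, blue), "mtx" (3x3 intrinsics, pixels), "k1" (the pictures are not rectified: a ray, as slopes to the right and down, at radius r is drawn at 1 + k1 r^2 times it, then the intrinsics apply), "R" (3x3) and "t" (3): a world point X has camera coordinates R X + t. Camera axes: x right, y down, z forward; pixel columns grow to the right and rows downward; lengths in mm; the calibration is good to about 2 mm. A picture is of the moment at which its call begins. There is no depth.
- workorder.finish_job(): hands the job in, once; it reports no verdict.
The state is a dict: "time_s": time; "joints": joint angles; "dq": joint speeds; "tau": joint torques, N m; "eef_pos": TCP position; "ee_rot": TCP orientation; "force": force on the tool from outside, world axes, zero at the start; "wrist_torque": the same for the moment, N m; "grip_width": opening from 0.0 (shut) to 1.0 (fully open).
Only numpy, scipy, OpenCV 4.12 (cv2) and the standard library are available. Lean on these libraries where they do the work, as an engineer would, in place of code of your own. Each camera call takes 0.05 s, during which the arm holds its last target.

## Task

The clear guard door of the little white bench polisher was taken off for cleaning and stands in the blue slotted stand. Hang it back in the open position by lowering both of its hinge knuckles at once over the two upright brass hinge pins until they sit fully home, then let go and swing the door shut against its rubber bumpers. The hinge bracket may sit a few millimetres off in its slotted holes, so feel for the pins gently (never press the door on the polisher with more than about 40 N), and leave the tweezers, the dropper bottle and the red lens block where they are.

Things in the scene. Friction and masses are not known exactly. Their poses are not given: they have to be found in the camera images.
- polisher: White open-fronted housing with a grey roof, 100 (x) x 130 (y) x 165 mm, fixed. Origin at the centre of its underside; x to its back, y to the left of someone facing its open front, z up; open front at x = -50 mm, facing the robot's right. Hinge bracket with two brass pins at its left front corner, the one nearer the robot (see hinge_nominal). Pressing the door on any part of it, pins too, with over 40 N is a fault.
- hinge_nominal (a point): Fixed point of the housing, 45 mm above the table, polisher x = -66, y = 79 mm: the middle of the bracket's slots. Nominal foot of the lower pin. The bracket is bolted in slotted holes: the real pin line stands up to 5 mm off this point in the polisher's x and up to 5 mm in y, new every time, not reported; it must be felt or seen. The bracket does not give under load.
- upper_pin_nominal (a point): As hinge_nominal, 60 mm higher: nominal foot of the upper pin (105 mm above the table). Two upright pins stand on one vertical line, each 10 mm thick, 18 mm long, with a 0.8 mm bevel at the tip; tips 63 and 123 mm above the table. Each rises from an 8 mm thick steel lug of 9.5 mm radius, so the lower knuckle must come in from the side, between lower pin tip (63) and upper lug (97 mm).
- roof_lip (a point): Middle of the roof's front lip, 18 x 112 x 10 mm (polisher x -64 to -46, y -66 to 46, z 154 to 164 mm). It lies 9 mm over the top edge of the shut door, which therefore cannot be lifted on or off while shut.
- bumper (a point): Front face of the two rubber bumpers that stop the door near its free edge: polisher x = -58, y = -57 mm, 50 and 125 mm above the table; this point is midway between them.
- guard_door: Clear panel in an aluminium frame, 115 mm high (z), 12 mm thick (x), 220 to 370 g. Origin on its hinge line, level with its lower edge; z up; frame from y = -16 to -135 mm. Fully seated on the lugs the origin is 30 mm above the table. Its yaw equals the polisher's when shut, and is pi/2 less when it stands square out to the front. Hung, it turns freely and stays where left.
- lower_knuckle (a point): Lower end of the lower knuckle, on the hinge line 15 mm above the door's lower edge; the upper knuckle is the same 60 mm higher. Knuckles are round steel tubes, 21 mm outside, 12.5 mm bore open at both ends, 20 mm long. Axes as the door's.
- door_grip (a point): On the door's top rail (26 mm high, 12 mm thick), 55 mm from the hinge line, 10 mm under the top edge, mid-thickness: a good place to pinch across the thickness (x) from above. Axes as the door's.
- door_edge (a point): Middle of the door's free edge, 135 mm from the hinge line, 57.5 mm above the lower edge.
- stand: Blue slotted block, fixed, 60 (x) x 76 (y) x 33 mm (low base 12 mm), origin at the centre of its underside. Slot along its y, 15.6 mm wide, floor 12 mm and top 33 mm above the table. The door stands upright in it, lower edge on the slot floor, hinge line 75.5 mm from the block's centre towards the block's +y; knuckles outside the block.
- tweezers: Steel tweezers lying flat, 12x115x10 mm, origin under their centre. Leave alone.
- glue_dropper: Amber dropper bottle with black bulb, 34x34x102 mm, origin under its centre. Leave alone.
- red_lens_block: Small red round plastic lens block (stepped button), 25x25x17 mm, origin under its centre. Leave alone.

How it is judged (in metres and radians):
On the way:
1. the door hangs on both pins, fully seated, upright, standing open by more than 30 degrees (z of guard_door in the frame of polisher between 0.026 and 0.0335 m and horizontal distance between guard_door and hinge_nominal below 0.012 m and angle between guard_door's own z axis and vertical below 0.09 rad and angle between the y axis of guard_door and the y axis of polisher, either way round above 0.52 rad), for 0.2 s.
At the end, for the whole second after the job is handed in: The door hangs on both pins: its origin within 12 mm of the nominal pin line and no more than 3.5 mm above its fully seated height, upright within 0.09 rad, shut (within 0.12 rad of parallel to the front, free edge no more than 14 mm out from its nominal shut place, at the bumpers) and at rest (z of guard_door in the frame of polisher between 0.026 and 0.0335 m and horizontal distance between guard_door and hinge_nominal below 0.012 m and angle between guard_door's own z axis and vertical below 0.09 rad and angle between the y axis of guard_door and the y axis of polisher, either way round below 0.12 rad and y of door_edge in the frame of polisher below -0.03 m and x of door_edge in the frame of polisher above -0.08 m and linear speed of guard_door below 0.02 m/s); the robot touches nothing.
It fails at once if the door is pressed on the polisher with more than 40 N (contact force between guard_door and polisher above 40 N).
It fails at once if the polisher is struck or pushed with the gripper or arm by more than 40 N (contact force between any of the fingers, the arm and polisher above 40 N).
It fails at once if the tweezers, the dropper bottle or the red lens block is moved more than 25 mm, or the bottle is tipped (distance of any of tweezers, glue_dropper, red_lens_block from where it was at the start of the episode above 0.025 m or angle between glue_dropper's own z axis and vertical above 0.5 rad).
It also fails if it takes over 70 s, if anything falls off the work surface, if the arm or the gripper's body presses on something with over 40 N, if the wrist force passes 120 N, or if a joint passes its speed limit or range.

## Working session

There is one attempt and no reset: what is moved stays moved. The work goes in short steps, Python scripts to look and compute and a shell command to move; the robot and the scene stay as the last step left them, time stands still between calls to the robot, and variables do not carry over. Pictures are saved under pics/ and viewed, and the job is handed in when it is done.

```bash
ls; mkdir -p pics; python3 - <<'E'
from rig import ctrl,vision
import cv2,numpy as np
print(ctrl.sense())
for n in("side","top"):
    c=vision.capture(n); cv2.imwrite(f"pics/{n}0.png",c["image"][:,:,::-1]); print(n,c["mtx"],c["k1"],c["R"],c["t"])
E
```

```text
pics
{'time_s': 0.0, 'joints': array([-1.44843828e+00,  3.13462530e-01,  1.49844251e+00,  2.73526074e-05,
        1.33100995e+00, -2.23416679e-01]), 'dq': array([-0.00010279, -0.00165242,  0.00061884,  0.00087144, -0.00079099,
        0.00123537]), 'tau': array([ 1.30491761e-03, -4.12268543e+01, -2.59734017e+01,  5.92960689e-06,
        4.27687308e-03,  3.31429817e-05]), 'eef_pos': array([ 177.89141133, -493.67789997,  238.72661973]), 'ee_rot': array([ 0.12117299,  0.69659859,  0.12210588, -0.6965326 ]), 'force': array([-0.4287377 ,  0.00841999,  0.66689472]), 'wrist_torque': array([-0.00268801, -0.07178236, -0.00124974]), 'grip_width': 1.0000327072822268}
side [[516.94925285   0.         283.1992653 ]
 [  0.         516.94925285 207.45382576]
 [  0.           0.           1.        ]] -0.03095927162376348 [[ 0.96746854 -0.25248077  0.01606488]
 [-0.11381055 -0.49105811 -0.86366029]
 [ 0.2259464   0.83373581 -0.50381825]] [-594.36631626   79.64661517 1119.24171149]
top [[468.24537259   0.         283.89945247]
 [  0.         468.24537259 209.39561101]
 [  0.           0.           1.        ]] 0.04170184879080356 [[ 0.0085245  -0.99995771  0.00345187]
 [-0.98701473 -0.00896779 -0.16037924]
 [ 0.16040341 -0.00203989 -0.98704943]] [-182.25457249  560.40687921  874.05836163]
```

View pics/side0.png

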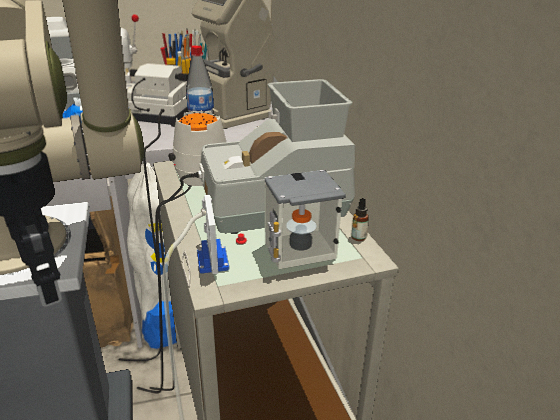

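View pics/top0.png

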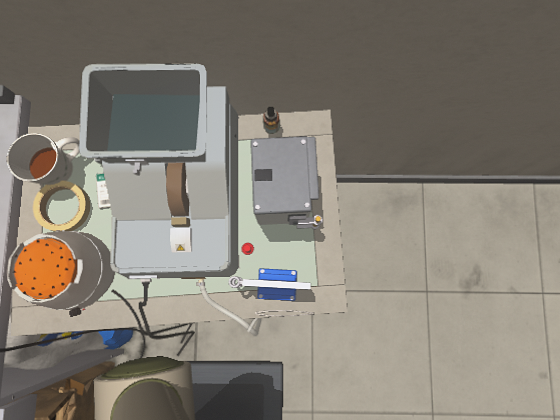

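```bash
cat > h.py <<'E'
import numpy as np,cv2
from rig import ctrl,vision
from scipy.spatial.transform import Rotation as Rn
def proj(c,X):
    X=np.atleast_2d(X).astype(float); p=X@c["R"].T+c["t"]; s=p[:,:2]/p[:,2:]
    r2=(s**2).sum(1,keepdims=True); s=s*(1+c["k1"]*r2)
    return s*[c["mtx"][0,0],c["mtx"][1,1]]+[c["mtx"][0,2],c["mtx"][1,2]]
def ray(c,uv):
    d=np.array([c["k1"],0,0,0,0.])
    s=cv2.undistortPoints(np.array([[uv]],float),c["mtx"],d)[0,0]
    v=c["R"].T@np.array([s[0],s[1],1]); o=-c["R"].T@c["t"]; return o,v
def atz(c,uv,z):
    o,v=ray(c,uv); return o+v*(z-o[2])/v[2]
def tri(c1,u1,c2,u2):
    o1,a=ray(c1,u1);o2,b=ray(c2,u2)
    s=np.linalg.lstsq(np.c_[a,-b],o2-o1,rcond=None)[0]
    p,q=o1+a*s[0],o2+b*s[1]; return (p+q)/2,np.linalg.norm(p-q)
def crop(n,x0,y0,w,h,k,name,c=None):
    c=c or vision.capture(n); im=c["image"][y0:y0+h,x0:x0+w,::-1]
    cv2.imwrite("pics/"+name,cv2.resize(im,None,fx=k,fy=k,interpolation=cv2.INTER_CUBIC)); return c
def state():
    s=ctrl.sense(); w,x,y,z=s["ee_rot"]; R=Rn.from_quat([x,y,z,w]).as_matrix()
    return s,R
E
python3 - <<'E'
from h import *
im=cv2.imread("pics/top0.png"); cv2.imwrite("pics/t1.png",cv2.resize(im[100:310,220:350],None,fx=5,fy=5,interpolation=cv2.INTER_CUBIC)[:1050][0:600])
cv2.imwrite("pics/t2.png",cv2.resize(im[200:310,220:350],None,fx=5,fy=5,interpolation=cv2.INTER_CUBIC))
im=cv2.imread("pics/side0.png"); cv2.imwrite("pics/s1.png",cv2.resize(im[165:285,190:350],None,fx=5,fy=5,interpolation=cv2.INTER_CUBIC))
E
```

```text
(no output)
```

View pics/t1.png

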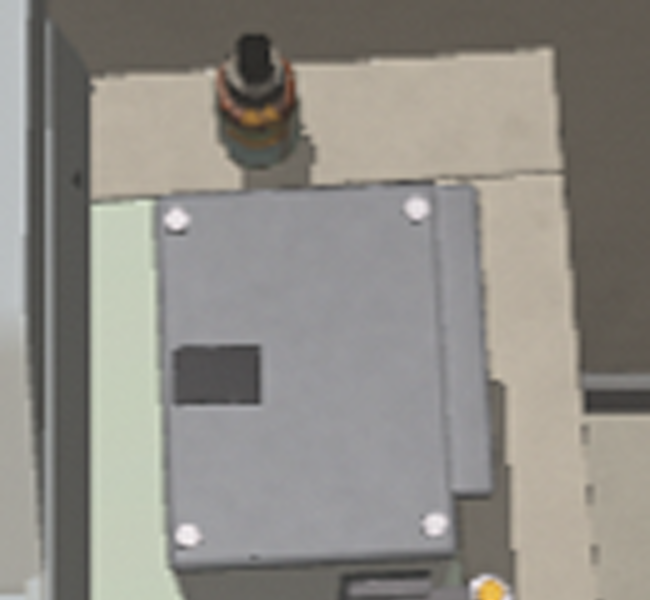

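View pics/t2.png

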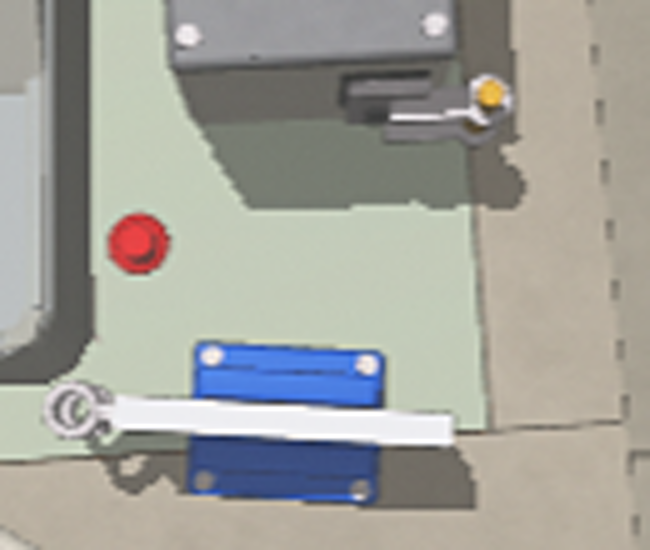

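View pics/s1.png

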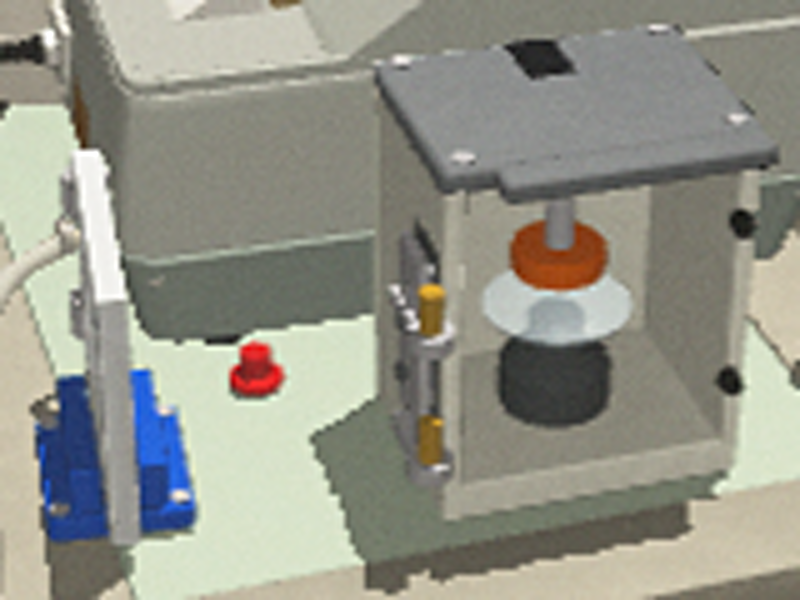

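```bash
python3 - <<'E'
from h import *
T=vision.capture("top");S=vision.capture("side")
import pickle; pickle.dump((T,S),open("cams.pkl","wb"))
t=lambda x,y,o=(220,100):(x/5-.4+o[0],y/5-.4+o[1])
t2=lambda x,y:t(x,y,(220,200)); s=lambda x,y:t(x,y,(190,165))
print("roof")
for p in[(157,198),(173,565),(453,553),(474,186),(491,494)]: print(np.round(atz(T,t(*p),164.5),1))
print("side roof"); 
for p in [(377,68),(445,187),(775,155),(685,27)]: print(np.round(atz(S,s(*p),164),1))
print("pin",tri(T,t2(490,93),S,s(432,291)),atz(T,t2(490,93),123),atz(S,s(432,291),123),atz(S,s(431,421),63))
print("door top z=127: top knuck,edge", [np.round(atz(T,t2(*p),127),1) for p in[(118,396),(112,430),(453,415),(453,445)]])
print("knuckle", np.round(atz(T,t2(70,409),107),1))
print("side top corners",[np.round(atz(S,s(*p),127),1) for p in[(77,157),(102,150),(101,301),(127,296)]])
print("stand top z33",[np.round(atz(T,t2(*p),33),1) for p in[(197,342),(384,352)]],[np.round(atz(T,t2(*p),12),1) for p in[(188,495),(376,504)]])
print("side bottom front polisher",[np.round(atz(S,s(*p),0),1) for p in[(447,519),(730,473)]])
print("red",np.round(atz(T,t2(138,244),12),1))
E
```

```text
roof
[ 666.4 -118.5  164.5]
[ 536.7 -126.5  164.5]
[ 541.7 -222.   164.5]
[ 671.8 -229.3  164.5]
[ 562.3 -235.   164.5]
side roof
[ 539.4 -130.3  164. ]
[ 542.4 -231.2  164. ]
[ 672.  -235.6  164. ]
[ 674.2 -122.   164. ]
pin (array([ 535.04552378, -237.81469156,  123.03737795]), np.float64(2.1501932528197836)) [ 533.9771685  -237.64345607  123.        ] [ 536.174969   -237.66484068  123.        ] [ 536.3554987  -237.55765729   63.        ]
door top z=127: top knuck,edge [array([ 425.6, -107.3,  127. ]), array([ 413.9, -105.4,  127. ]), array([ 420. , -224.1,  127. ]), array([ 409.7, -224. ,  127. ])]
knuckle [421.1 -88.6 107. ]
side top corners [array([ 418. , -110.3,  127. ]), array([ 428.7, -106.7,  127. ]), array([ 412.7, -222.7,  127. ]), array([ 422.6, -221.4,  127. ])]
stand top z33 [array([ 447.8, -129.8,   33. ]), array([ 444.6, -202.7,   33. ])] [array([ 388.8, -126.3,   12. ]), array([ 385.9, -200.4,   12. ])]
side bottom front polisher [array([ 548.2, -219.5,    0. ]), array([ 672.3, -216.1,    0. ])]
red [ 487.4 -104.4   12. ]
```

```bash
python3 - <<'E'
from h import *
s,R=state(); print(R.round(3)); 
for a in(-1,1):
    yt=a*np.array([np.cos(-.0454),np.sin(-.0454),0]); xt=np.array([0,0,-1.]); G=np.c_[xt,yt,np.cross(xt,yt)]
    print("rotvec tool",Rn.from_matrix(R.T@G).as_rotvec().round(3)); print(G.round(3))
    print("shift in G", (G.T@(np.array([419.8,-146,106])-s["eef_pos"])).round(1))
E
```

```text
[[-0.     0.339 -0.941]
 [ 0.001 -0.941 -0.339]
 [-1.    -0.001 -0.   ]]
rotvec tool [1.962e+00 1.000e-03 1.000e-03]
[[ 0.    -0.999  0.045]
 [ 0.     0.045  0.999]
 [-1.    -0.     0.   ]]
shift in G [ 133.  -225.8  358.4]
rotvec tool [-1.18e+00 -1.00e-03  1.00e-03]
[[ 0.     0.999 -0.045]
 [ 0.    -0.045 -0.999]
 [-1.     0.    -0.   ]]
shift in G [ 133.   225.8 -358.4]
```

```bash
python3 -m jog '[[[0,0,0,-0.16,0,0],[0,0,0,-0.16,0,0],[0,0,0,-0.16,0,0],[0,0,0,-0.16,0,0],[0,0,0,-0.16,0,0],[0,0,0,-0.16,0,0],[0,0,0,-0.16,0,0],[0,0,0,-0.06,0,0]]]' 0 100; python3 -m jog '[[[0,0.028,-0.045,0,0,0],[0,0.028,-0.045,0,0,0],[0,0.028,-0.045,0,0,0],[0,0.028,-0.045,0,0,0],[0,0.028,-0.045,0,0,0],[0,0.028,-0.045,0,0,0],[0,0.028,-0.045,0,0,0],[0,0.03,-0.043,0,0,0],[0,0,0,0,0,0],[0,0,0,0,0,0]]]'
python3 - <<'E'
from h import *
s,R=state(); print(R.round(3),s["joints"].round(2),s["eef_pos"])
print((R.T@(np.array([419.8,-146,106])-s["eef_pos"])).round(1))
T=crop("top",180,200,170,130,4,"t3.png"); S=crop("side",150,120,200,150,4,"s3.png")
E
```

```text
time_s: 1.2
eef_pos: [177.9, -493.8, 239.1]
ee_rot: [0.489, 0.51, 0.49, -0.51]
force: [1.0, -0.6, -0.2]
grip_width: 1.003
time_s: 2.45
eef_pos: [419.6, -146.8, 239.2]
ee_rot: [-0.489, -0.511, -0.489, 0.511]
force: [-0.4, -0.5, -0.3]
grip_width: 1.001
[[-0.     0.999 -0.045]
 [-0.    -0.045 -0.999]
 [-1.    -0.     0.   ]] [-0.6   0.13  1.72 -0.    1.28 -0.56] [ 419.56043856 -146.75838707  239.1696911 ]
[133.2   0.3  -0.8]
```

View pics/t3.png

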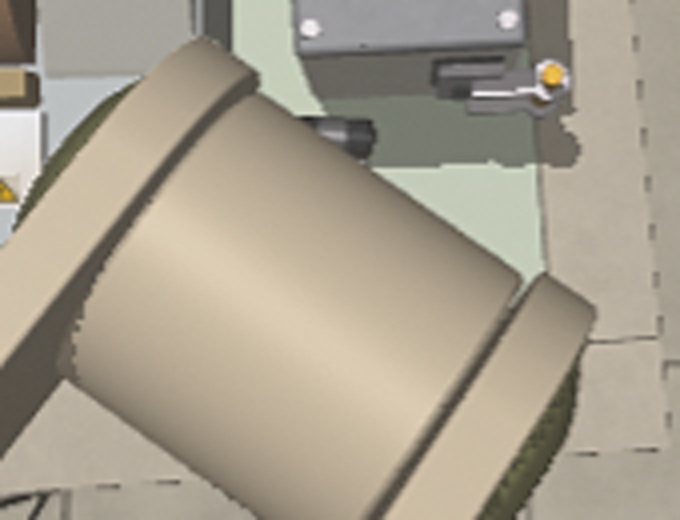

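View pics/s3.png

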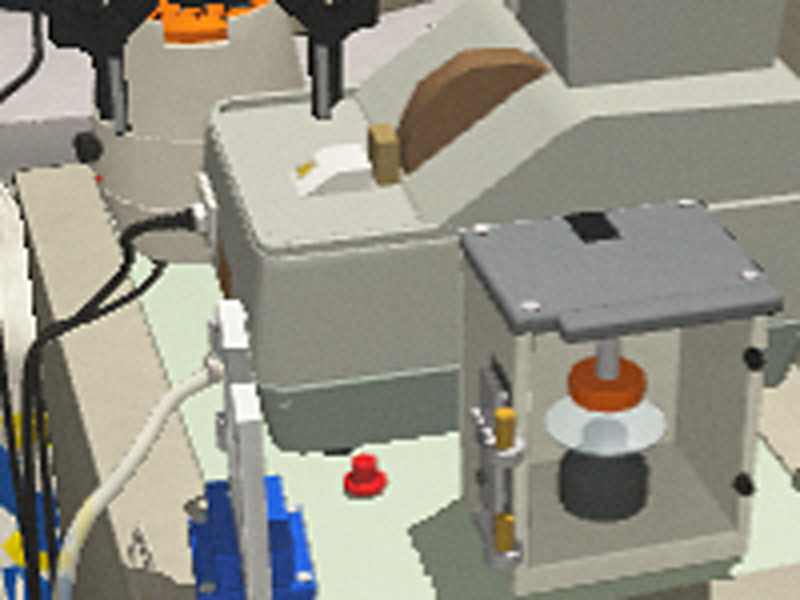

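```bash
python3 -m jog '[[[0.03,0,-0.001,0,0,0],[0.03,0,0,0,0,0],[0.03,0,0,0,0,0],[0.02,0,0,0,0,0],[0,0,0,0,0,0]]]'
python3 - <<'E'
from h import *
s,R=state(); print(s["eef_pos"],s["force"])
S=crop("side",150,120,200,150,4,"s4.png")
E
```

```text
time_s: 3.18
eef_pos: [418.9, -146.0, 128.5]
ee_rot: [-0.487, -0.511, -0.489, 0.512]
force: [0.9, -0.7, 0.1]
grip_width: 0.998
[ 418.92947584 -146.00804053  128.48578946] [ 0.94710623 -0.70362944  0.09130324]
```

View pics/s4.png

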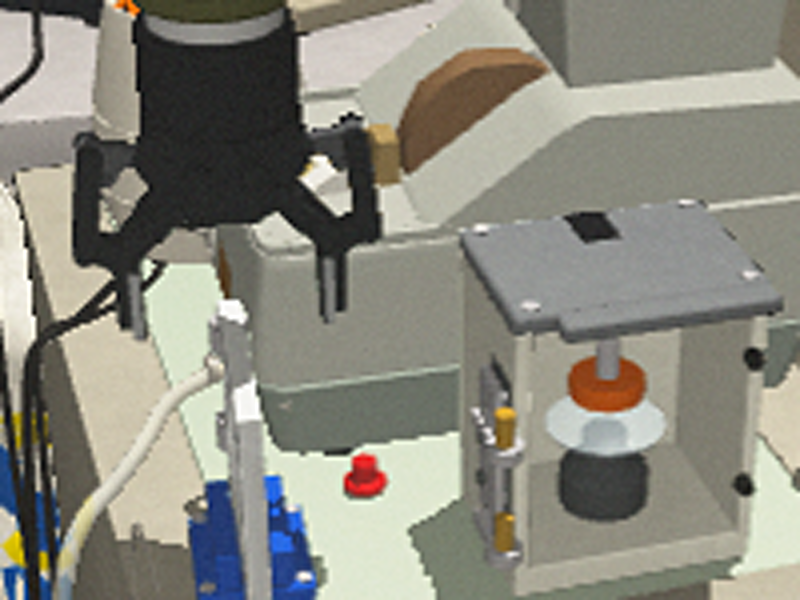

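Fingers straddle the door (finger tips at about (135,335) and (330,318) in the crop, rail between). Down 23 mm more and close.

```bash
python3 -m jog '[[[0.012,0.001,0,0,0,0],[0.0105,0,0,0,0,0],[0,0,0,0,0,0]]]';  python3 -m jog '[[[0,0,0,0,0,0],[0,0,0,0,0,0],[0,0,0,0,0,0],[0,0,0,0,0,0],[0,0,0,0,0,0],[0,0,0,0,0,0],[0,0,0,0,0,0]]]' 255 100
python3 - <<'E'
from h import *
s,R=state(); print(s["eef_pos"],s["force"],s["wrist_torque"],R.round(3))
S=crop("side",150,120,200,150,4,"s5.png")
E
```

```text
time_s: 3.6
eef_pos: [420.5, -145.3, 106.1]
ee_rot: [-0.488, -0.511, -0.489, 0.511]
force: [0.3, -0.3, 0.2]
grip_width: 1.001
time_s: 4.47
eef_pos: [420.7, -145.5, 107.1]
ee_rot: [-0.489, -0.511, -0.489, 0.511]
force: [-2.8, 0.4, 6.3]
grip_width: 0.125
[ 420.71131189 -145.50921973  107.10588152] [-2.80345237  0.35315104  6.29473293] [0.10367113 0.65213028 0.0053077 ] [[-0.     0.999 -0.045]
 [-0.    -0.045 -0.999]
 [-1.    -0.     0.   ]]
```

View pics/s5.png

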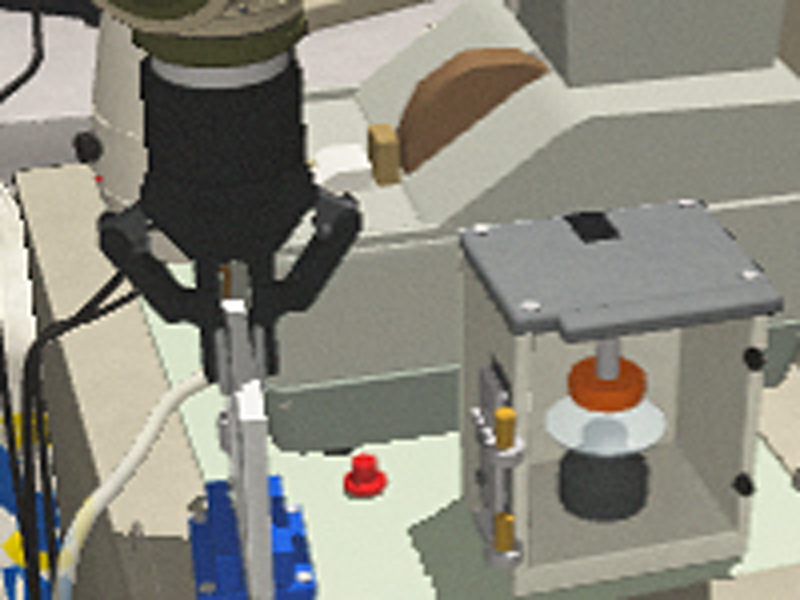

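```bash
python3 -m jog '[[[-0.012,0,0,0,0,0],[-0.012,0,0,0,0,0],[-0.012,0,0,0,0,0],[-0.012,0,0,0,0,0],[0,0,0,0,0,0]]]';  python3 -m jog '[[[0,0,0.03,0,0,0],[0,0,0.045,0,0,0],[0,0,0.045,0,0,0],[0,0,0.045,0,0,0],[0,0,0.03,0,0,0],[0,0,0,0,0,0],[0,0,0,0,0,0]]]'
python3 - <<'E'
from h import *
s,R=state(); print(s["eef_pos"],s["force"],s["wrist_torque"],R.round(3))
S=crop("side",150,120,200,150,4,"s6.png")
S=crop("top",220,170,170,130,4,"t6.png")
E
```

```text
time_s: 5.15
eef_pos: [421.2, -145.8, 155.7]
ee_rot: [0.489, 0.511, 0.488, -0.511]
force: [-0.3, 0.1, -3.2]
grip_width: 0.119
time_s: 6.02
eef_pos: [411.9, -339.5, 154.3]
ee_rot: [0.488, 0.511, 0.489, -0.511]
force: [-0.2, 0.2, -3.7]
grip_width: 0.124
[ 411.9456812  -339.5054558   154.31905922] [-0.24864378  0.18743776 -3.67969549] [ 0.02274086 -0.06004456 -0.00138702] [[-0.001  0.999 -0.045]
 [ 0.001 -0.045 -0.999]
 [-1.    -0.001 -0.001]]
```

View pics/s6.png

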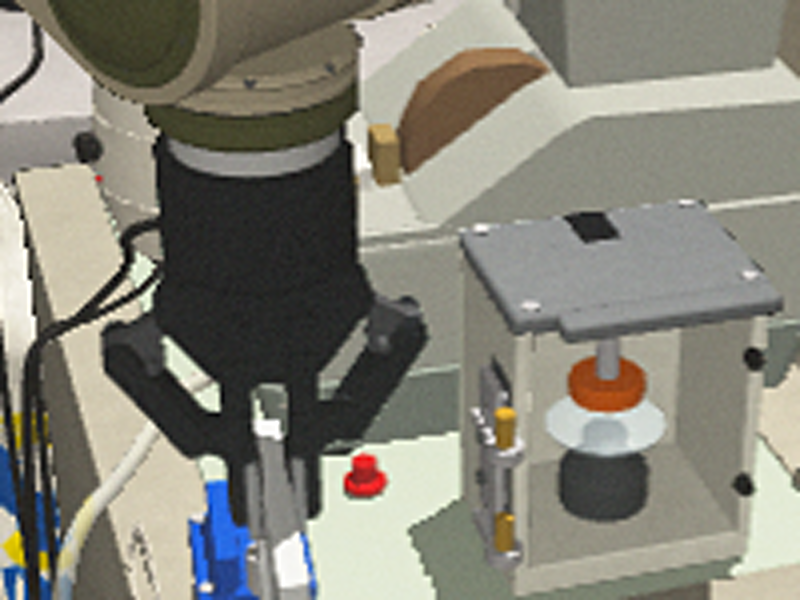

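View pics/t6.png

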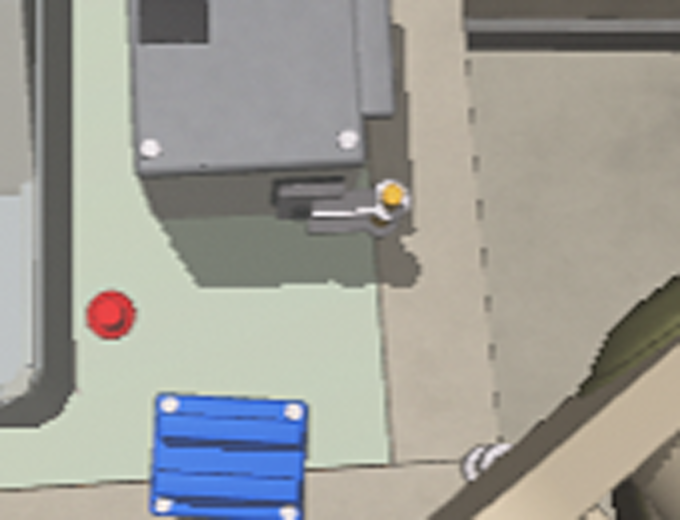

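```bash
python3 -m jog '[[[0,0.025,-0.001,0,0,0],[0,0.03,-0.001,0,0,0],[0,0.03,-0.001,0,0,0],[0,0.025,-0.001,0,0,0],[0,0.01,-0.001,0,0,0],[0,0,0,0,0,0],[0,0,0,0,0,0]]]'
python3 - <<'E'
from h import *
s,R=state(); print(s["eef_pos"],s["force"],s["wrist_torque"],R.round(3))
T=vision.capture("top");S=vision.capture("side")
hp=s["eef_pos"]+R@np.array([0,0,-55.]); oz=s["eef_pos"][2]-95.1
print("hinge pred",hp, oz)
X=[[hp[0],hp[1],oz+z] for z in(95,75,35,15)]
print(proj(T,X).round(1),proj(S,X).round(1)); print("pin",proj(T,[535,-237.7,123]),proj(S,[535,-237.7,123]))
crop("side",200,170,160,120,5,"s7.png",S)
crop("top",260,180,120,90,6,"t7.png",T)
E
```

```text
time_s: 7.0
eef_pos: [531.5, -340.7, 154.9]
ee_rot: [-0.488, -0.511, -0.489, 0.511]
force: [-0.6, -0.1, -3.3]
grip_width: 0.122
[ 531.47904126 -340.68142611  154.8770035 ] [-0.5844345  -0.05092032 -3.31449691] [ 0.03844289  0.04275996 -0.01197393] [[-0.     0.999 -0.045]
 [ 0.    -0.045 -0.999]
 [-1.    -0.    -0.   ]]
hinge pred [ 533.97005009 -285.73786571  154.88379964] 59.77700350216591
[[346.9 215.8]
 [345.4 217.5]
 [342.5 220.6]
 [341.1 222. ]] [[281.4 221.7]
 [281.3 231.1]
 [281.  249.4]
 [280.8 258.2]]
pin [[317.62978846 217.63495686]] [[275.40289925 222.88424184]]
```

View pics/s7.png

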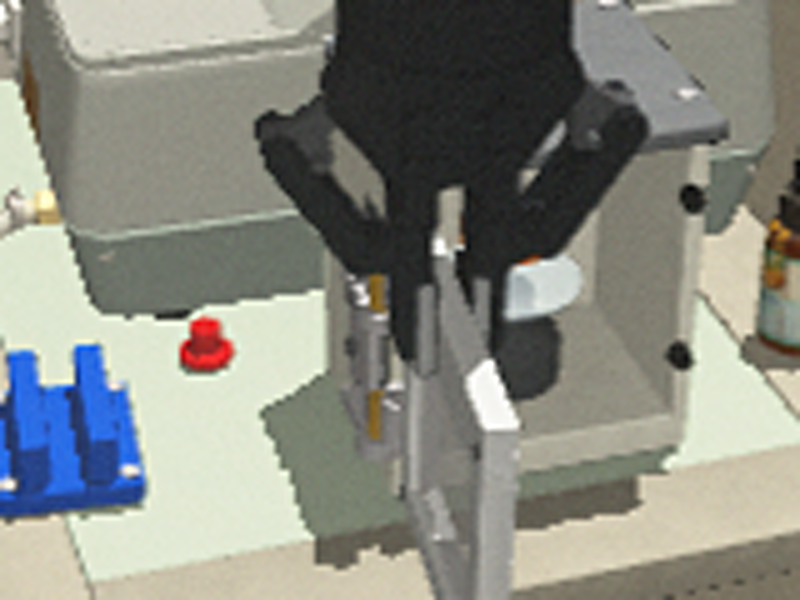

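View pics/t7.png

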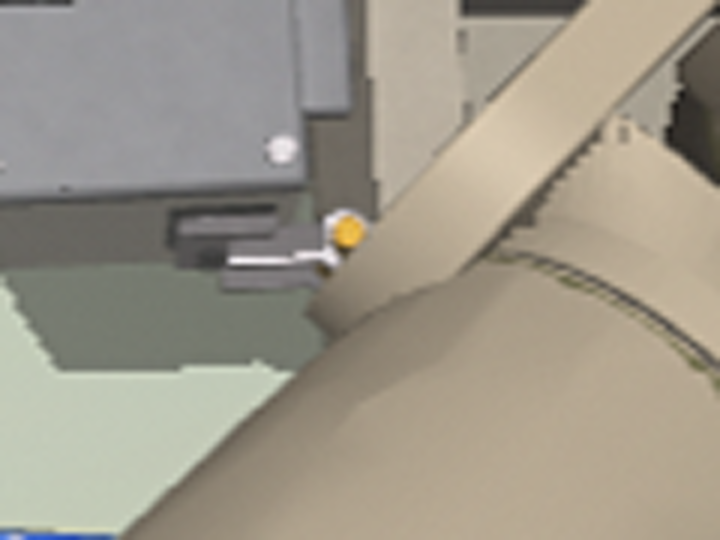

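```bash
python3 - <<'E'
from h import *
import pickle
T0,S0=pickle.load(open("cams.pkl","rb"))
T=vision.capture("top");S=vision.capture("side")
def seg(c,x0,y0,x1,y1):
    im=c["image"][y0:y1,x0:x1].astype(float); sat=np.clip((im[...,0]-im[...,2]-40)/120,0,1)
    ys,xs=np.mgrid[y0:y1,x0:x1]; 
    for y in range(y0,y1):
        r=sat[y-y0]
        if r.sum()>.8: print(y,round((r*xs[0]).sum()/r.sum(),2),round(r.sum(),2))
    print("c",(sat*xs).sum()/sat.sum(),(sat*ys).sum()/sat.sum(),sat.sum())
print("T0");seg(T0,312,212,324,224)
print("T");seg(T,312,212,320,224)
print("S0");seg(S0,270,218,281,262)
print("S");seg(S,270,218,279,262)
E
```

```text
T0
216 317.67 1.38
217 317.72 3.78
218 317.76 4.24
219 317.56 4.12
220 317.63 3.25
c 317.6711243189697 218.2550767706785 16.825000000000003
T
216 317.68 1.39
217 317.61 3.64
218 317.5 3.86
219 317.44 3.95
220 317.54 3.12
c 317.53336809176216 218.23931178310735 15.983333333333334
S0
222 275.81 3.81
223 275.81 4.85
224 275.91 3.22
225 275.79 1.44
226 275.81 1.58
227 275.61 1.55
228 275.63 1.51
229 275.51 1.5
230 275.52 1.6
231 275.59 1.38
249 276.36 2.55
250 275.66 1.6
251 275.48 1.48
252 275.46 1.48
253 275.49 1.51
254 275.47 1.48
255 275.45 1.54
256 275.44 1.45
257 275.5 1.02
c 275.69906166219846 236.07931188561216 37.3
S
225 274.9 1.16
226 274.61 0.82
227 274.63 0.86
228 274.66 0.94
229 274.66 0.92
230 274.66 0.95
231 275.02 1.06
c 274.61386138613864 240.31930693069305 13.466666666666667
```

```bash
python3 - <<'E'
from h import *
T=vision.capture("top");S=vision.capture("side")
print(atz(T,(317.63,218.2),123),atz(S,(275.8,222.7),123),tri(T,(317.63,218.2),S,(275.8,222.7)))
# top stand: before occlusion knuckle etc: refine door in initial top picture
im=cv2.imread("pics/top0.png").astype(float)
g=im.min(2)
for x in(250,255,260,290,295,300,305): print(x,[int(v) for v in g[276:294,x]])
print([int(v) for v in g[285,300:320]])
for y in range(277,290): print(y,[int(v) for v in g[y,226:246]])
E
```

```text
[ 533.97765911 -237.69717238  123.        ] [ 535.89178608 -237.23092271  123.        ] (array([ 534.82936771, -237.81791583,  123.3279868 ]), np.float64(1.7999989045210862))
250 [185, 186, 184, 160, 242, 238, 238, 238, 240, 248, 92, 115, 116, 118, 77, 100, 100, 102]
255 [185, 185, 185, 158, 243, 239, 237, 237, 239, 246, 142, 112, 115, 120, 68, 101, 101, 101]
260 [75, 69, 66, 66, 244, 239, 238, 237, 238, 242, 226, 45, 58, 59, 62, 62, 61, 54]
290 [77, 74, 75, 72, 60, 79, 250, 240, 238, 237, 239, 248, 109, 49, 58, 58, 61, 61]
295 [61, 60, 55, 55, 51, 61, 247, 240, 238, 238, 238, 243, 201, 48, 54, 69, 68, 67]
300 [183, 183, 183, 185, 184, 182, 205, 240, 238, 238, 238, 240, 242, 76, 100, 101, 101, 101]
305 [184, 184, 183, 184, 184, 183, 161, 243, 239, 238, 238, 240, 249, 81, 99, 100, 100, 101]
[238, 238, 238, 238, 237, 238, 238, 238, 238, 240, 198, 167, 191, 191, 192, 190, 186, 133, 123, 151]
277 [193, 194, 193, 192, 164, 209, 229, 222, 213, 219, 222, 170, 128, 141, 150, 176, 186, 184, 185, 185]
278 [187, 187, 186, 187, 213, 216, 169, 131, 132, 179, 201, 213, 161, 138, 180, 152, 166, 185
[... 461 characters left out ...]
100, 174, 216, 132, 132, 124, 168, 203, 176, 198, 217, 235, 239, 238, 238]
284 [185, 186, 160, 190, 218, 162, 125, 193, 184, 121, 133, 209, 213, 129, 98, 107, 223, 242, 240, 240]
285 [185, 187, 185, 185, 201, 221, 202, 152, 160, 171, 218, 218, 157, 104, 112, 97, 181, 228, 238, 244]
286 [185, 185, 185, 184, 187, 198, 210, 228, 231, 220, 206, 157, 106, 182, 146, 117, 171, 190, 127, 78]
287 [184, 184, 185, 186, 185, 160, 135, 178, 157, 152, 123, 97, 113, 127, 175, 192, 193, 143, 112, 114]
288 [185, 184, 185, 185, 186, 186, 185, 186, 184, 188, 189, 142, 113, 112, 173, 195, 145, 112, 115, 115]
289 [185, 186, 186, 187, 186, 187, 186, 187, 187, 188, 190, 142, 111, 113, 114, 115, 114, 115, 117, 117]
```

```bash
python3 - <<'E'
from h import *
T=vision.capture("top");S=vision.capture("side")
for p in[(255,282.6),(260,282.97),(290,284.6),(295,284.9)]: print("T door ctr",atz(T,p,127).round(1))
print("edge end",atz(T,(309.9,285.5),127).round(1),"knuckle",atz(T,(233.8,281.8),107).round(1))
print("robot line: ", [ (y, round(420.7+(y+145.5)*0.0454,1)) for y in(-119,-128,-191,-200,-90.6)])
im=cv2.imread("pics/side0.png").astype(float).min(2)
for y in (198,204,210,216,222,): print(y,[int(v) for v in im[y,200:222]])
print("cam pos",-T["R"].T@T["t"],-S["R"].T@S["t"])
E
```

```text
T door ctr [ 419.2 -127.9  127. ]
T door ctr [ 418.6 -136.6  127. ]
T door ctr [ 416.2 -188.9  127. ]
T door ctr [ 415.8 -197.6  127. ]
edge end [ 415.  -223.5  127. ] knuckle [420.4 -89.  107. ]
robot line:  [(-119, 421.9), (-128, 421.5), (-191, 418.6), (-200, 418.2), (-90.6, 423.2)]
198 [193, 195, 199, 192, 176, 241, 241, 238, 237, 243, 244, 191, 83, 98, 111, 123, 122, 124, 120, 120, 128, 129]
204 [200, 187, 133, 111, 109, 153, 240, 238, 236, 239, 241, 241, 130, 101, 113, 117, 124, 121, 125, 123, 123, 123]
210 [179, 111, 207, 218, 207, 125, 145, 241, 238, 239, 237, 241, 223, 94, 111, 118, 123, 123, 119, 124, 126, 122]
216 [140, 126, 143, 205, 203, 190, 113, 150, 243, 239, 236, 238, 239, 224, 85, 138, 141, 142, 144, 129, 120, 124]
222 [199, 196, 200, 200, 203, 195, 132, 128, 149, 245, 240, 237, 238, 240, 229, 82, 78, 92, 92, 96, 93, 100]
cam pos [ 414.48152908 -175.43826776  953.24555874] [  331.20670578 -1044.1068412    642.2304354 ]
```

```bash
python3 -m jog '[[[0.005,0,-0.006,0,0,0],[0,0,-0.012,0,0,0],[0,0,-0.012,0,0,0],[0,0,0,0,0,0],[0,0,0,0,0,0]]]'
python3 - <<'E'
from h import *
s,R=state(); print(s["eef_pos"],s["force"],s["wrist_torque"])
crop("side",230,190,110,80,7,"s8.png")
crop("top",260,180,120,90,6,"t8.png")
E
```

```text
time_s: 8.02
eef_pos: [533.6, -310.8, 150.0]
ee_rot: [-0.489, -0.511, -0.488, 0.511]
force: [0.4, -0.1, -3.4]
grip_width: 0.124
[ 533.63242101 -310.82239958  149.99498327] [ 0.39577322 -0.09596251 -3.4035608 ] [ 0.03978289 -0.02031853 -0.03630139]
```

View pics/s8.png

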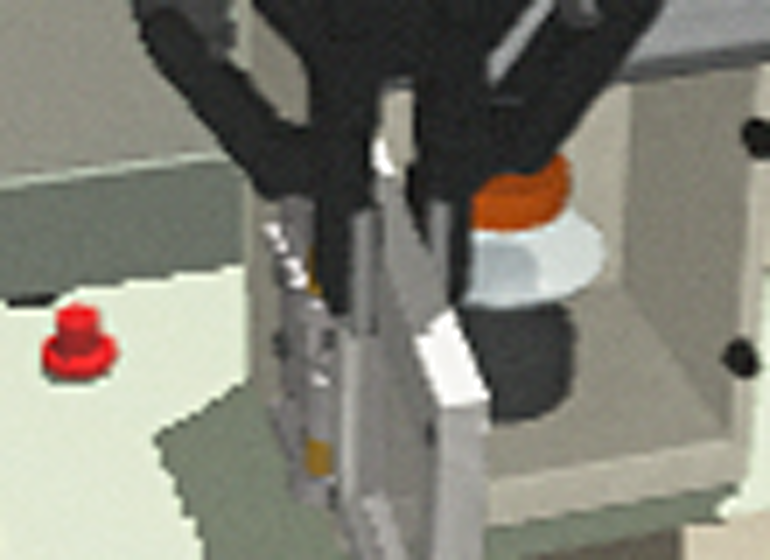

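View pics/t8.png

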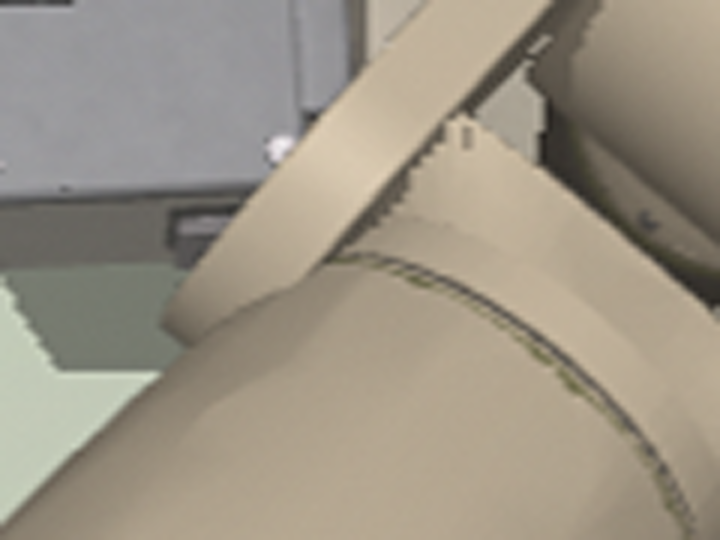

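```bash
python3 -m jog '[[[0,0,-0.006,0,0,0],[0,0,-0.006,0,0,0],[0,0,-0.0044,0,0,0],[0,0,0,0,0,0],[0,0,0,0,0,0]]]'
python3 - <<'E'
from h import *
s,R=state(); print(s["eef_pos"],s["force"],s["wrist_torque"])
crop("side",230,190,110,80,7,"s9.png")
E
```

```text
time_s: 8.75
eef_pos: [534.3, -294.4, 149.8]
ee_rot: [-0.489, -0.511, -0.489, 0.511]
force: [0.9, 0.5, -4.2]
grip_width: 0.118
[ 534.29107591 -294.42419585  149.82812446] [ 0.86270625  0.49065169 -4.16461177] [ 0.02997505  0.01098362 -0.00830564]
```

View pics/s9.png

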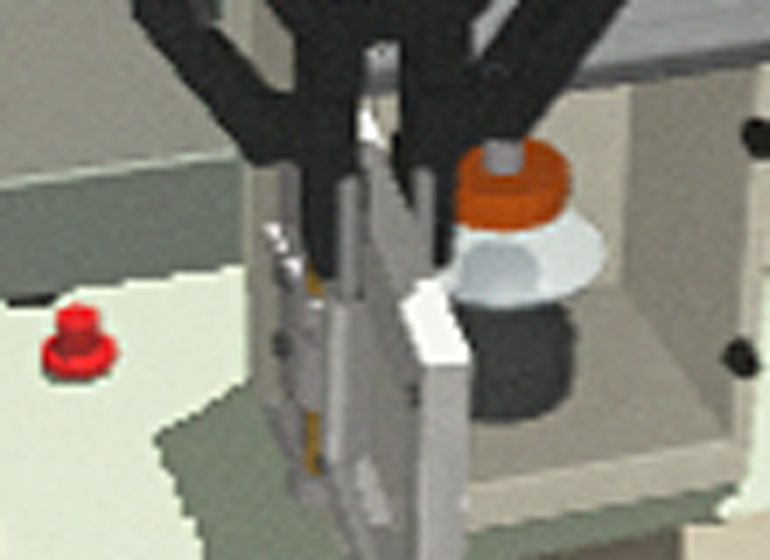

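```bash
python3 - <<'E'
from h import *
S=vision.capture("side")
s,R=state()
im=S["image"][222:266,262:292,::-1]
cv2.imwrite("pics/s10.png",cv2.resize(im,None,fx=13,fy=13,interpolation=cv2.INTER_NEAREST))
hp=s["eef_pos"]+R@np.array([0,0,-56.]); oz=s["eef_pos"][2]-95.1
for z in (15,35): 
  a=np.linspace(0,2*np.pi,60); P=proj(S,np.c_[hp[0]+10.5*np.cos(a),hp[1]+10.5*np.sin(a),np.full(60,oz+z)])
  print(z,P[:,0].min(),P[:,0].max(),P[:,1].min(),P[:,1].max())
g=S["image"].astype(int)
for y in range(230,262): print(y," ".join("%3d"%v for v in g[y,266:286].min(1)))
E
```

```text
15 270.7859944335624 281.5638082260432 243.19051433373733 249.31997410921423
35 270.82627667357235 281.71375951219585 234.67086650503367 240.70788422806746
230 110 115 116  87  57  87 107  92  34  51  74  88 104 125 123  97 106 103 106 116
231 107 112 113 111  80  76 108  92  46  56  92  96  99 125 106  80 105 105 105 111
232 110 111 114 109  97  97 107 104 102  93  98 114  98 119  95  75 107 106 107 105
233 107 117 112 105  92  96 105 119 161 197 134 125 138 120 123 118 115 102 112 108
234 109 114 113 105  90  93 111 113 123 121 109 141 161 148 117 118 112 101 101 107
235 108 112 115 107  90  98 105 119 130 120 109 133 160 143 124 122 115  99 105 109
236 105 113 113 108  89  96 102 113 118 125 106 139 158 142 117 120 116 109 110 100
237 111 115 108  80  73  98 107 102 101 116 106 139 154 132 120 118 122 111 106 108
238 113 114 100  60  60  90 110  99 106 114 114 143 158 133 121 119 124 116 109 105
239 110 116 111  72  57  76 106 120 110 105 110 142 161 137 116 117 120 113 106 108
240 110 116 105  74  57  80 104 120 125 125 115 145 160 131 123 118 120 113 111 102
241 106 116 116 105 
[... 1043 characters left out ...]
 124 120 120 123 106 115 116
254 109 114 109 111 100  95 111  80  42  69 125 163 149 120 123 118 120 110 115 109
255 114 108 109 111 104  96 104  73  35  51 110 161 137 124 114 128 146 115 115 111
256 110 111 109 114 114 106 105  77  43  50  90 132 131 118 128 165 151 127 113 113
257 105 110 109 109 102  93 110  96  58  54  90 117 135 126 129 160 159 149 109 107
258 110 108 109 109  99  98 110 106 105 110 108 120 139 129 132 159 158 158 118 110
259 116 111 113 108 107  93 112 121 127 128 115 108 123 129 129 161 162 151 126 112
260 108 107 111 110 109 101 108 118 122 133 124 108 114 131 122 127 157 161 149 111
261 111 109 109 113 111 111 109 126 124 130 126 106 118 137 127 134 161 159 158 130
```

View pics/s10.png

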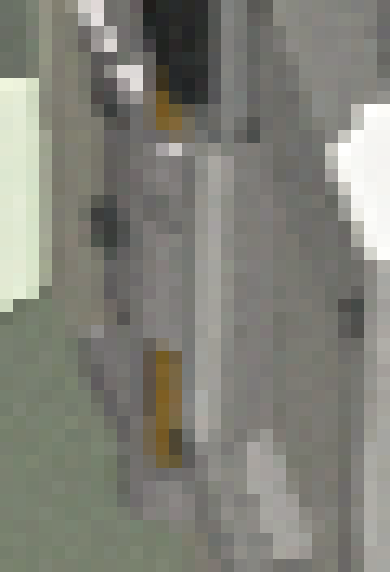

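```bash
python3 - <<'E'
from h import *
import pickle
T0,S0=pickle.load(open("cams.pkl","rb"))
S=vision.capture("side")
d=np.abs(S["image"].astype(int)-S0["image"].astype(int)).sum(2)
print("    "," ".join("%3d"%v for v in range(266,286)))
for y in range(215,264): print(y," ".join("%3d"%v for v in d[y,266:286]))
E
```

```text
266 267 268 269 270 271 272 273 274 275 276 277 278 279 280 281 282 283 284 285
215  20  19   4  20  16  13  85 226 183  69  55 163 260 232 201 291 175  40  37  75
216  21  22  13  20  17  18  38 219 185  65   4  77 159  91 143 222 208  36  37  27
217  14  16   5  22   2  16  39 231 196 158  55  86 153  96 123 213 208  53  31  60
218   4  14   1   5  13  14  29 202 272 330 365  63 153 101 121 276 289  25  57  32
219  36  20  13  25  21  17  25 198 289 304 335  69 154 108 138 257 288  22  61  52
220  23  15  29  18   5  23  18 184 261 233 101  58 148 114 149 229 242  43  34  41
221  17  17  14   4   4  10  15 210 285 252 138  75 151 107 123 216 190  24  54  49
222   4  33  28  30  19  26  14 220 306 335 355 322 179  99 129 242 215  43  34  31
223  39   9  11  25  28  26   5 236 307 343 344 302 210  81 126 201 135  46  33  41
224  15   5  25  30  28  29   6 145 176 263 272 206 124  60 134 167 115  93  51  45
225  22  12  23  34  16  15  12 114 123 130 141 133  84  62 143 163 111  99  38  59
226  10  29  18  27   9  33  10  20 129 137 148 128  74  68 156 174 127 109  68  43
227  13  31 
[... 2395 characters left out ...]
  61  61  75  53  39  35  38
256   4  21  18  18  23  23   4  12   5  84  89 165 145  73  48  40  82  13  46  35
257  15  25  17  15  19   6  22  12  10  50  85  68 103  74  37  18 126  55  40  30
258  22  17   7  26  16   6  28  21  30  32 114 299 211 131  58  30 106  62  28  41
259  27  24  28  33  13  20  25   5  27  24  51 114  42  87  79  20 103  60  13  36
260  10  26  17   3  12  25   4  29   3  31  16  37   3  78   8  49  99  83  54  57
261   8   9  18  24  11   8   3  38  12   3   9  25  15  23  94  40 107  65  18  53
262  19  18  11  24   9  20  30   4  13   9   6   8  30  87  76  55  23  16  21  64
263  19  12   5  29  36   7  18   3  19  24  10   6  66 134  48 103  88  22  17  18
```

```bash
python3 -m jog '[[[0,-0.002,0,0,0,0],[0.003,0,0,0,0,0],[0,0,0,0,0,0],[0,0,0,0,0,0]]]'
python3 - <<'E'
from h import *
import pickle
T0,S0=pickle.load(open("cams.pkl","rb"))
s,R=state(); print(s["eef_pos"],s["force"],s["wrist_torque"])
S=vision.capture("side")
d=np.abs(S["image"].astype(int)-S0["image"].astype(int)).sum(2)
for y in range(230,254): print(y," ".join("%3d"%v for v in d[y,266:286]))
E
```

```text
time_s: 9.4
eef_pos: [532.3, -294.3, 146.8]
ee_rot: [-0.489, -0.511, -0.489, 0.511]
force: [0.3, 0.6, -3.3]
grip_width: 0.12
[ 532.29295055 -294.29713518  146.77371913] [ 0.29818088  0.62533125 -3.34729185] [ 0.03299625  0.0060735  -0.01999076]
230  30  30   9   9  16 175 381 416 128 151 138 101  35 309 339 145  89 103  51  40
231  18   6  10  13  19  28  28  34  80 126 122  79  60 302 319 162  94 138 111  42
232  15   6  12  24  13   8  24  26  42  41 100 289 260 255 192  91  83 123 102  39
233  28  13  15  15   9   4  19   8  79 292 283 266 160  23  54 104 102 132 103  72
234  16  10  17  20  12  16  20  39   6   6  34  17   3  19  63 106 106 125 130 110
235  20  31  18  21   9   5  12  15   4  41  85 117  62  45  38 132 136 113 103  44
236  25  11  20   8  20   3  17   8   9  38  82 125  61  52 146 118  82  53  51  47
237  18  30   2  17  22   5  47  54  45   4 197 265  13 142 123 123  69  45  47  64
238  10  24  17   5   5  59  72  28  35  13 231 263  26 151 122 105  34  51  45  64
239  13  23   6   5  50 124  23   5  46   6 226 249  14 121 103  90  27  55  50  52
240   6   8  22
[... 460 characters left out ...]
 133 123 109  33  26  63  46
246  27  14  19   9   6 120 106  83  32  25 282 230  10 128 124  98  44  39  40  56
247  30  12   8  25  12   5  80  93  28  11 289 238  10 135 119  92  13  43  38  45
248   7  32  22  22   4  29  63 109  85 144 249 239  32 113 103  75  11  47  45  36
249  11  27  23  22  24   2  39 142 149 149 203 181 107 113 118  92  18  48  36  48
250  27  25   3  18  15  14  10   7  54 124 243 200  50 117 113  88   7  42  43  35
251  20  16  10  16  29  15  13   4  49 112 230 227  70 126 110  83  10  42  46  51
252   9  25   7   1  10  14  28   3  40 138 259 216  60 138 111  81  32  42  38  50
253   8  34  15  17  14  14   8   7  47 137 246 197  47 137 123  91  36  37  46  20
```

```bash
python3 -m jog '[[[0,-0.0007,0,0,0,0],[0,0,0,0,0,0]]]'; python3 - <<'E'
from h import *
s,R=state(); print(s["eef_pos"],s["force"])
S=vision.capture("side")
im=S["image"][190:290,262:322,::-1]
big=cv2.resize(im,None,fx=6,fy=6,interpolation=cv2.INTER_CUBIC)
oz=s["eef_pos"][2]-95.1
for L,col in((55,(0,0,255)),(57,(0,255,0))):
  for x in(-6,6):
    for z in(115,89,0):
      for y in(-135,-16):
        P=s["eef_pos"]+R@np.array([0,x,-L-y]); P[2]=oz+z
        u=proj(S,P)[0]; print(L,x,y,z,u.round(1)); cv2.circle(big,tuple(int(round(v)) for v in ((u-[262,190]+.5)*6)),2,col,-1)
cv2.imwrite("pics/s11.png",big)
E
```

```text
time_s: 9.7
eef_pos: [531.6, -294.2, 146.8]
ee_rot: [0.489, 0.511, 0.489, -0.511]
force: [-0.1, 0.4, -3.7]
grip_width: 0.117
[ 531.55502046 -294.24461601  146.81560755] [-0.05802953  0.42700842 -3.70863345]
55 -6 -135 115 [287.9 244.2]
55 -6 -16 115 [273.8 207.9]
55 -6 -135 89 [287.6 257.2]
55 -6 -16 89 [273.7 220.1]
55 -6 -135 0 [286.6 298.9]
55 -6 -16 0 [273.4 259.2]
55 6 -135 115 [295.1 243.5]
55 6 -16 115 [280.2 207.3]
55 6 -135 89 [294.7 256.4]
55 6 -16 89 [280.1 219.5]
55 6 -135 0 [293.3 298. ]
55 6 -16 0 [279.5 258.6]
57 -6 -135 115 [287.7 243.5]
57 -6 -16 115 [273.6 207.4]
57 -6 -135 89 [287.3 256.5]
57 -6 -16 89 [273.5 219.5]
57 -6 -135 0 [286.3 298.1]
57 -6 -16 0 [273.2 258.6]
57 6 -135 115 [294.8 242.8]
57 6 -16 115 [280.  206.8]
57 6 -135 89 [294.4 255.7]
57 6 -16 89 [279.8 218.9]
57 6 -135 0 [293.  297.3]
57 6 -16 0 [279.2 258. ]
```

View pics/s11.png

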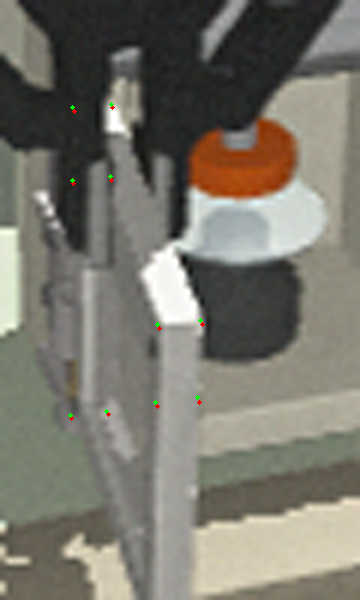

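```bash
python3 -m jog '[[[0.001,0,0,0,0,0],[0.001,0,0,0,0,0],[0.0005,0,0,0,0,0]]]';python3 -m jog '[[[0.0005,0,0,0,0,0],[0,0,0,0,0,0]]]';python3 -m jog '[[[0.0005,0,0,0,0,0],[0,0,0,0,0,0]]]';python3 -m jog '[[[0.0005,0,0,0,0,0],[0,0,0,0,0,0]]]'
```

```text
time_s: 10.12
eef_pos: [531.6, -294.2, 144.2]
ee_rot: [0.489, 0.511, 0.489, -0.511]
force: [-0.1, 0.6, -2.4]
grip_width: 0.118
time_s: 10.38
eef_pos: [531.6, -294.2, 143.8]
ee_rot: [0.489, 0.511, 0.489, -0.511]
force: [0.2, 0.8, -3.2]
grip_width: 0.118
time_s: 10.62
eef_pos: [531.6, -294.2, 143.3]
ee_rot: [-0.489, -0.511, -0.489, 0.511]
force: [-0.4, -0.7, -3.8]
grip_width: 0.121
time_s: 10.88
eef_pos: [531.6, -294.2, 142.7]
ee_rot: [-0.489, -0.511, -0.489, 0.511]
force: [0.6, -0.6, -3.5]
grip_width: 0.122
```

```bash
for i in 1; do python3 -m jog '[[[0.0005,0,0,0,0,0],[0,0,0,0,0,0]]]'; done;python3 -m jog '[[[0.0005,0,0,0,0,0],[0,0,0,0,0,0]]]'
```

```text
time_s: 11.12
eef_pos: [531.6, -294.2, 142.2]
ee_rot: [-0.489, -0.511, -0.489, 0.511]
force: [0.6, -0.3, -4.2]
grip_width: 0.124
time_s: 11.38
eef_pos: [531.5, -294.2, 141.7]
ee_rot: [-0.489, -0.511, -0.489, 0.511]
force: [-0.4, -0.2, -3.8]
grip_width: 0.119
```

```bash
python3 -m jog '[[[0.0005,0,0,0,0,0],[0,0,0,0,0,0]]]'; python3 -m jog '[[[0.0005,0,0,0,0,0],[0,0,0,0,0,0]]]'
```

```text
time_s: 11.62
eef_pos: [531.6, -294.2, 141.2]
ee_rot: [0.489, 0.511, 0.489, -0.511]
force: [-0.3, 0.1, -3.3]
grip_width: 0.121
time_s: 11.88
eef_pos: [531.6, -294.2, 140.7]
ee_rot: [-0.489, -0.511, -0.489, 0.511]
force: [-0.1, 0.9, -2.9]
grip_width: 0.121
```

```bash
python3 -m jog '[[[0.0005,0,0,0,0,0],[0,0,0,0,0,0]]]'; python3 -m jog '[[[0.0005,0,0,0,0,0],[0,0,0,0,0,0]]]'; python3 - <<'E'
from h import *
import pickle
T0,S0=pickle.load(open("cams.pkl","rb"))
s,R=state(); print(s["eef_pos"],s["force"],s["wrist_torque"])
S=crop("side",230,190,110,80,7,"s12.png")
d=np.abs(S["image"].astype(int)-S0["image"].astype(int)).sum(2)
for y in range(236,258): print(y," ".join("%3d"%v for v in d[y,266:286]))
E
```

```text
time_s: 12.12
eef_pos: [531.6, -294.2, 140.3]
ee_rot: [-0.489, -0.511, -0.489, 0.511]
force: [0.3, 0.6, -3.5]
grip_width: 0.122
time_s: 12.38
eef_pos: [531.6, -294.2, 139.8]
ee_rot: [-0.489, -0.511, -0.489, 0.511]
force: [-0.5, 0.3, -2.5]
grip_width: 0.122
[ 531.57343117 -294.21498281  139.7589611 ] [-0.51943031  0.3180931  -2.48127375] [ 0.0825638  -0.00828385 -0.02719572]
236  27   9  33   6  17   9  10   7  17  40  21  10  14  72 252 150  67  43  33  24
237  11  29   5   8   4  15   8  12  26   3 135 101  77 169 226 151  69  54  45  23
238   8  25  18   4   3   9   5   8  36  59 313 265  12 133 143 128  38  59  47 168
239   5  27   5  12   8   7   3   3  59  55 306 238  17 138 130 123  64  54  74 104
240   7  15  19  12  21  32  62  65  50  50 279 226  19 140 121 102  65  53  61  59
241   6  30  20  22  30  39  67  31  68  60 292 225  44 143 123  81  58  58  66  71
242  23  14   6  36  35  50  27  34  43  21 247 226  33 112 108  81  62  62  72  89
243  21  17  12   4  26  71  59  13  91   6 214 223  37 112 100  95  43  58  96  61
244  12   9  18   9  25  56 117  84  70   9 202 241
[... 424 characters left out ...]
 110 117  87   7  43  38  70
250  27  28   8  22   5  32  78 137 100 105 243 181  45 118 107  96   9  30  38  58
251  24  15   6  11  28  35  73 138 106 105 235 212  42 116 106  69   6  41  47  53
252   8  14   5  10   4   6  73 159  92 112 244 201  37 130 114  61  32  52  42  44
253  13  38  14  20  26  16  12  10  48 115 229 164  40 113 116  79  22  40  39  46
254  25  31   8   5  33  14  30  11  58 107 225 190  61  70 131  87  20  53  33  37
255  19  15  17  14  12   7  14   5  61 120 231 192 118  54  48  95  36  48  38  47
256   6  28  19  23  20  11   3  13  62 155 237 197 112  72  20 102  35  33  35  50
257  14  24  13  10  16  18   7   6  61 135 231 132  60  51   7  91  23  36  44  28
```

View pics/s12.png

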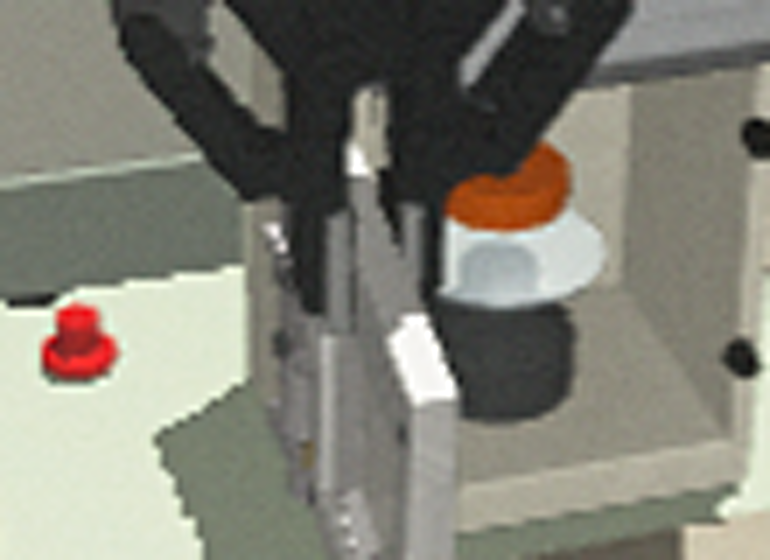

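```bash
python3 -m jog '[[[0.001,0,0,0,0,0],[0.001,0,0,0,0,0],[0,0,0,0,0,0]]]'; python3 -m jog '[[[0.001,0,0,0,0,0],[0.001,0,0,0,0,0],[0,0,0,0,0,0]]]'
```

```text
time_s: 12.8
eef_pos: [531.5, -294.2, 137.7]
ee_rot: [-0.489, -0.511, -0.489, 0.511]
force: [0.0, 0.4, -2.9]
grip_width: 0.121
time_s: 13.18
eef_pos: [531.5, -294.2, 135.7]
ee_rot: [-0.489, -0.511, -0.489, 0.511]
force: [0.4, 0.4, -2.5]
grip_width: 0.126
```

Still free. A small lateral probe to confirm the pins are inside the knuckles.

```bash
python3 -m jog '[[[0,0.001,0,0,0,0],[0,0.0007,0,0,0,0],[0,0,0,0,0,0]]]'; python3 -m jog '[[[0,-0.0017,0,0,0,0],[0,-0.0012,0,0,0,0],[0,0,0,0,0,0]]]'
```

```text
time_s: 13.55
eef_pos: [533.3, -294.3, 135.8]
ee_rot: [0.489, 0.511, 0.489, -0.511]
force: [0.2, -0.0, -3.4]
grip_width: 0.122
time_s: 13.92
eef_pos: [530.5, -294.1, 135.8]
ee_rot: [0.489, 0.511, 0.488, -0.511]
force: [3.0, 0.4, -4.7]
grip_width: 0.121
```

```bash
python3 -m jog '[[[0,0.0016,0,0,0,0],[0,0,-0.001,0,0,0],[0,0,-0.001,0,0,0],[0,0,0,0,0,0]]]'; python3 -m jog '[[[0,0,0.002,0,0,0],[0,0,0.001,0,0,0],[0,0,0.0007,0,0,0],[0,0,0,0,0,0]]]'
```

```text
time_s: 14.42
eef_pos: [532.0, -292.7, 135.9]
ee_rot: [-0.489, -0.511, -0.488, 0.511]
force: [-0.1, -2.6, -4.5]
grip_width: 0.122
time_s: 14.92
eef_pos: [531.9, -295.9, 135.8]
ee_rot: [0.489, 0.511, 0.489, -0.511]
force: [0.6, 0.7, -3.6]
grip_width: 0.119
```

```bash
python3 -m jog '[[[0,0,-0.0017,0,0,0],[0.0015,0,0,0,0,0],[0.0015,0,0,0,0,0],[0.001,0,0,0,0,0],[0,0,0,0,0,0]]]'; python3 -m jog '[[[0.0015,0,0,0,0,0],[0.0015,0,0,0,0,0],[0,0,0,0,0,0]]]'; python3 -m jog '[[[0.001,0,0,0,0,0],[0.001,0,0,0,0,0],[0,0,0,0,0,0]]]'
```

```text
time_s: 15.55
eef_pos: [531.9, -294.3, 131.7]
ee_rot: [-0.489, -0.511, -0.489, 0.511]
force: [-0.6, -0.5, -3.6]
grip_width: 0.125
time_s: 15.92
eef_pos: [531.9, -294.2, 128.6]
ee_rot: [-0.489, -0.511, -0.489, 0.511]
force: [0.2, -0.4, -3.6]
grip_width: 0.12
time_s: 16.3
eef_pos: [531.9, -294.2, 126.7]
ee_rot: [-0.489, -0.511, -0.489, 0.511]
force: [-0.5, -0.2, -4.0]
grip_width: 0.121
```

```bash
python3 -m jog '[[[0.0005,0,0,0,0,0],[0,0,0,0,0,0]]]'; python3 -m jog '[[[0.0005,0,0,0,0,0],[0,0,0,0,0,0]]]'
```

```text
time_s: 16.55
eef_pos: [531.9, -294.3, 126.3]
ee_rot: [0.489, 0.511, 0.489, -0.511]
force: [0.3, -0.1, -3.1]
grip_width: 0.122
time_s: 16.8
eef_pos: [532.0, -294.3, 125.8]
ee_rot: [0.489, 0.511, 0.489, -0.511]
force: [1.4, 0.2, -3.6]
grip_width: 0.122
```

```bash
python3 -m jog '[[[0.0005,0,0,0,0,0],[0,0,0,0,0,0]]]'; python3 -m jog '[[[0.0005,0,0,0,0,0],[0,0,0,0,0,0]]]'
```

```text
time_s: 17.05
eef_pos: [532.0, -294.2, 125.2]
ee_rot: [-0.489, -0.511, -0.489, 0.511]
force: [0.0, 0.3, -4.5]
grip_width: 0.119
time_s: 17.3
eef_pos: [532.0, -294.3, 125.0]
ee_rot: [0.489, 0.511, 0.488, -0.511]
force: [-1.4, -1.1, -1.0]
grip_width: 0.122
```

```bash
python3 -m jog '[[[0.0005,0,0,0,0,0],[0,0,0,0,0,0]]]'; python3 -m jog '[[[0.0003,0,0,0,0,0],[0,0,0,0,0,0]]]'
```

```text
time_s: 17.55
eef_pos: [532.1, -294.4, 124.9]
ee_rot: [0.489, 0.511, 0.488, -0.511]
force: [-1.2, -0.3, 2.3]
grip_width: 0.119
time_s: 17.8
eef_pos: [532.2, -294.5, 124.8]
ee_rot: [0.489, 0.511, 0.488, -0.511]
force: [-2.2, -0.6, 6.3]
grip_width: 0.121
```

```bash
python3 -m jog '[[[-0.0006,0,0,0,0,0],[0,0,0,0,0,0],[0,0,0,0,0,0],[0,0,0,0,0,0]]]' 120;  python3 - <<'E'
from h import *
s,R=state(); print(s["eef_pos"],s["force"])
crop("side",210,170,130,100,6,"s13.png")
E
```

```text
time_s: 18.3
eef_pos: [532.0, -294.2, 124.5]
ee_rot: [-0.489, -0.511, -0.489, 0.511]
force: [0.8, 0.4, -0.2]
grip_width: 0.529
[ 531.98017817 -294.24874447  124.50459375] [ 0.80584777  0.40126707 -0.17123952]
```

View pics/s13.png

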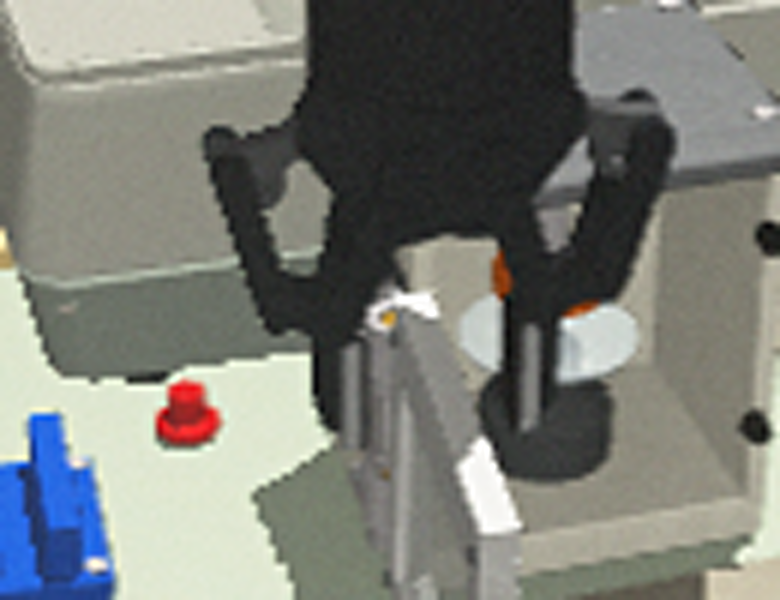

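```bash
python3 -m jog '[[[-0.01,0,0,0,0,0],[-0.02,0,0,0,0,0],[-0.03,0,0,0,0,0],[0,0,0,0,0,0]]]' 120; python3 -m jog '[[[0,-0.03,0.02,0,0,0],[0,-0.02,0.025,0,0,0],[0,0,0,0,0,0],[0,0,0,0,0,0],[0,0,0,0,0,0]]]' 255 40;  python3 - <<'E'
from h import *
s,R=state(); print(s["eef_pos"],s["force"],s["joints"].round(2))
crop("side",210,160,160,120,5,"s14.png")
crop("top",230,130,140,120,5,"t14.png")
E
```

```text
time_s: 18.85
eef_pos: [532.8, -294.9, 187.6]
ee_rot: [0.49, 0.511, 0.487, -0.511]
force: [-0.4, 0.1, -0.5]
grip_width: 0.525
time_s: 19.48
eef_pos: [480.5, -336.3, 184.4]
ee_rot: [0.489, 0.511, 0.489, -0.511]
force: [0.0, -0.1, -0.3]
grip_width: -0.001
[ 480.47418459 -336.28255081  184.41336626] [ 0.04906358 -0.08932611 -0.31166732] [-0.81  0.49  1.38  0.    1.27 -0.77]
```

View pics/s14.png

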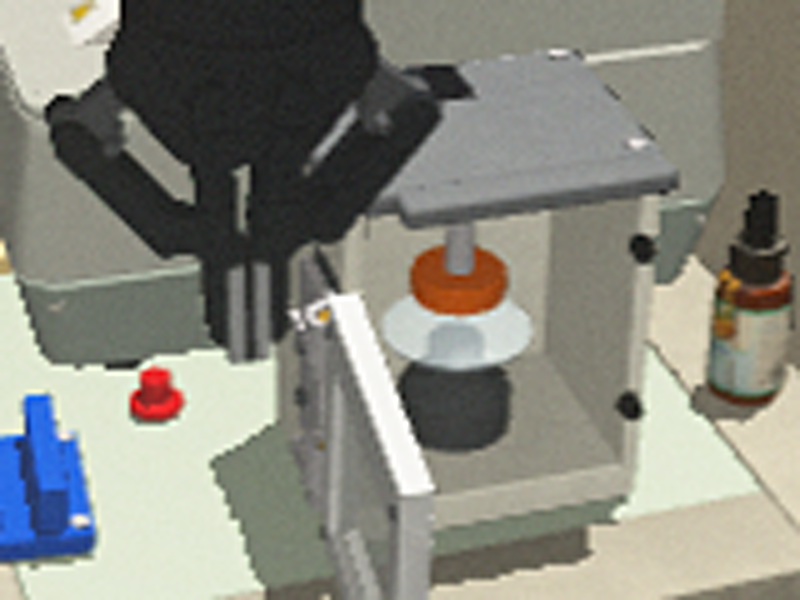

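View pics/t14.png

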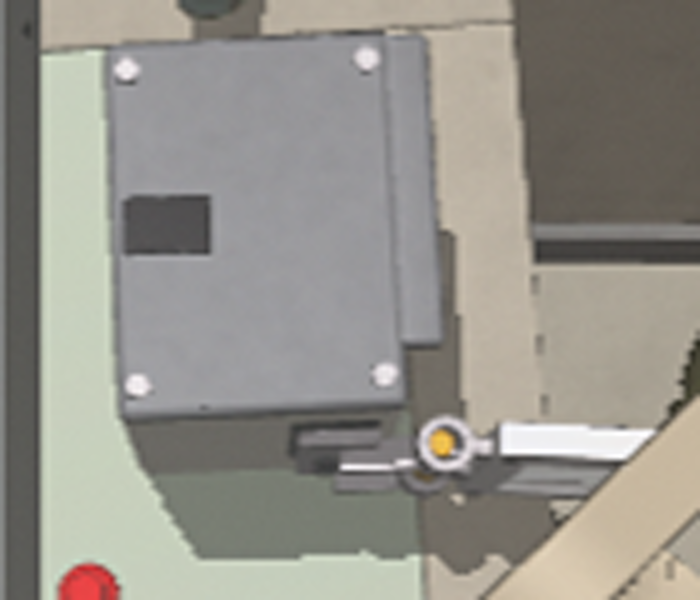

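```bash
python3 -m jog '[[[0.03,0,0,0,0,0],[0.032,0,0,0,0,0],[0,0.014,0,0,0,0],[0,0.0145,0,0,0,0],[0,0,0,0,0,0]]]'; python3 -m jog '[[[0,0.009,0.001,0,0,0],[0,0.009,0.001,0,0,0],[0,0.009,0,0,0,0],[0,0.009,-0.0015,0,0,0],[0,0.009,-0.0015,0,0,0],[0,0.008,-0.002,0,0,0],[0,0.008,-0.004,0,0,0],[0,0.008,-0.004,0,0,0],[0,0.008,-0.004,0,0,0],[0,0,0,0,0,0]]]';  python3 - <<'E'
from h import *
s,R=state(); print(s["eef_pos"],s["force"],s["joints"].round(2))
crop("side",210,160,160,120,5,"s15.png")
E
```

```text
time_s: 20.2
eef_pos: [509.1, -337.8, 122.3]
ee_rot: [0.489, 0.511, 0.489, -0.511]
force: [-0.5, 0.1, 1.3]
grip_width: -0.004
time_s: 21.45
eef_pos: [586.6, -326.3, 122.5]
ee_rot: [0.489, 0.511, 0.489, -0.511]
force: [-0.4, -0.2, -0.6]
grip_width: 0.002
[ 586.61664541 -326.27305743  122.49169918] [-0.36200554 -0.18101947 -0.64042503] [-0.68  0.73  1.14  0.    1.26 -0.64]
```

View pics/s15.png

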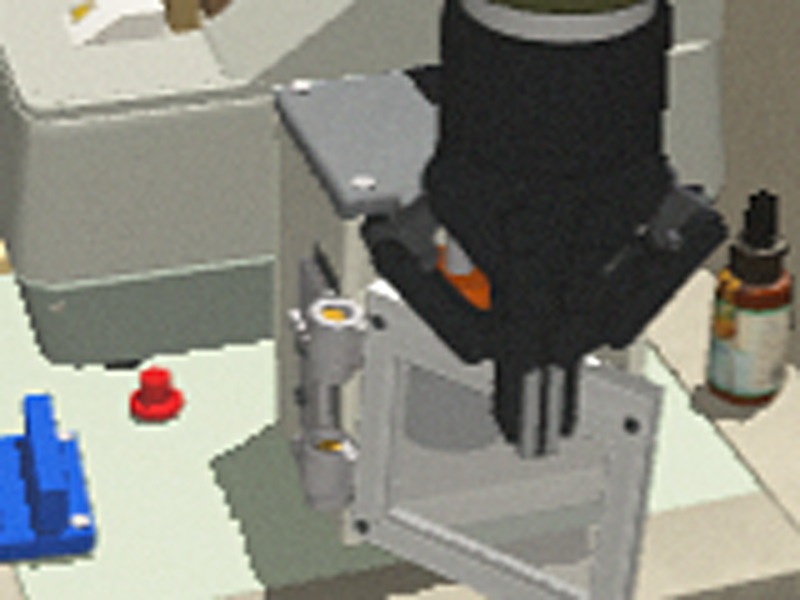

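```bash
python3 -m jog '[[[-0.008,0,0,0,0,0],[0,0.007,-0.006,0,0,0],[0,0.007,-0.006,0,0,0],[0,0.006,-0.006,0,0,0],[0,0.005,-0.007,0,0,0],[0,0.005,-0.007,0,0,0],[0,0.005,-0.008,0,0,0],[0,0,0,0,0,0]]]'; python3 -m jog '[[[0,0.003,-0.006,0,0,0],[0,0.002,-0.006,0,0,0],[0,0.002,-0.005,0,0,0],[0,0,0,0,0,0]]]';  python3 - <<'E'
from h import *
s,R=state(); print(s["eef_pos"],s["force"],s["joints"].round(2))
crop("side",210,160,160,120,5,"s16.png")
E
```

```text
time_s: 22.5
eef_pos: [623.3, -287.6, 130.6]
ee_rot: [0.489, 0.511, 0.489, -0.511]
force: [-0.3, 0.4, -0.1]
grip_width: 0.001
time_s: 23.0
eef_pos: [630.8, -271.2, 130.6]
ee_rot: [0.489, 0.511, 0.489, -0.511]
force: [-0.2, -0.6, -0.6]
grip_width: -0.002
[ 630.79052984 -271.19830189  130.63249942] [-0.23128785 -0.58264625 -0.56232392] [-0.58  0.76  1.07  0.    1.31 -0.53]
```

View pics/s16.png

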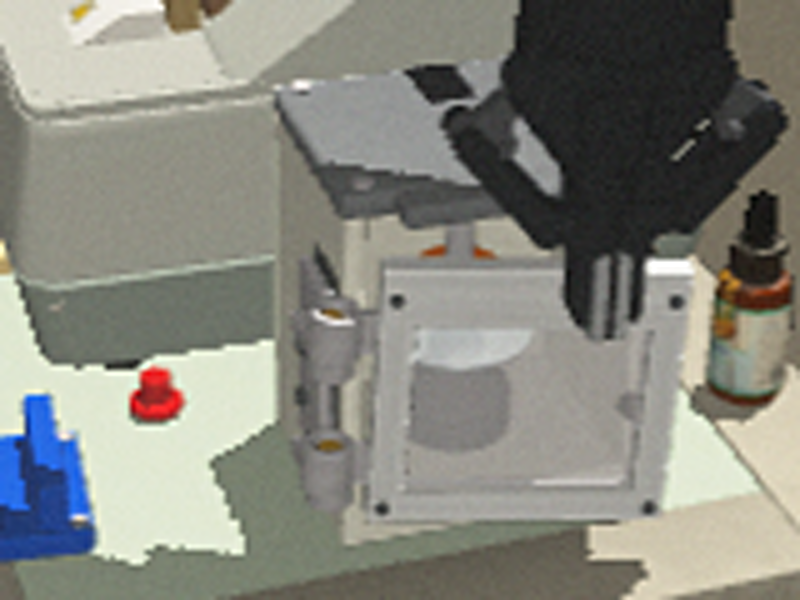

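```bash
python3 -m jog '[[[0,0.001,-0.004,0,0,0],[0,0.001,-0.004,0,0,0],[0,0.001,-0.004,0,0,0],[0,0,0,0,0,0]]]'; python3 -m jog '[[[0,0,-0.002,0,0,0],[0,0,-0.002,0,0,0],[0,0,0,0,0,0]]]'; python3 -m jog '[[[0,0,-0.001,0,0,0],[0,0,-0.001,0,0,0],[0,0,0,0,0,0]]]'
```

```text
time_s: 23.55
eef_pos: [634.3, -259.4, 130.6]
ee_rot: [0.489, 0.511, 0.489, -0.511]
force: [-0.7, -1.0, 1.1]
grip_width: 0.001
time_s: 23.92
eef_pos: [634.3, -255.7, 130.7]
ee_rot: [0.489, 0.511, 0.489, -0.511]
force: [0.6, -0.2, -0.9]
grip_width: -0.008
time_s: 24.3
eef_pos: [634.4, -253.8, 130.6]
ee_rot: [0.489, 0.511, 0.489, -0.511]
force: [0.5, -0.3, 0.3]
grip_width: -0.004
```

```bash
python3 -m jog '[[[0,0,-0.001,0,0,0],[0,0,-0.001,0,0,0],[0,0,0,0,0,0]]]'; python3 -m jog '[[[0,0,-0.0007,0,0,0],[0,0,-0.0007,0,0,0],[0,0,0,0,0,0]]]';python3 - <<'E'
from h import *
s,R=state(); print(s["eef_pos"],s["force"])
crop("side",210,160,160,120,5,"s17.png")
E
```

```text
time_s: 24.68
eef_pos: [634.5, -251.7, 130.6]
ee_rot: [-0.489, -0.511, -0.489, 0.511]
force: [0.8, -1.0, 0.5]
grip_width: -0.002
time_s: 25.05
eef_pos: [634.5, -250.6, 130.6]
ee_rot: [-0.489, -0.511, -0.489, 0.511]
force: [-0.1, -1.8, -0.5]
grip_width: 0.002
[ 634.50855115 -250.5896308   130.58863964] [-0.07549074 -1.82631766 -0.48602829]
```

View pics/s17.png

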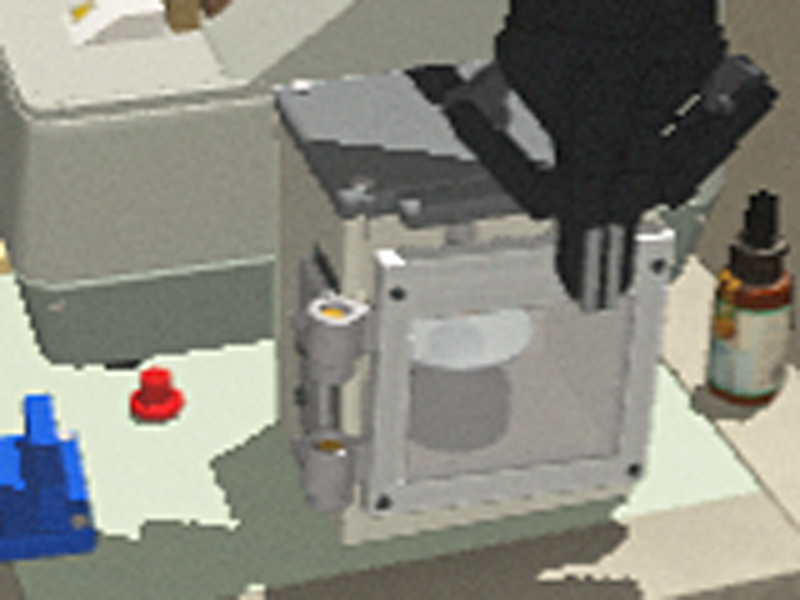

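```bash
python3 -m jog '[[[0,0,-0.0006,0,0,0],[0,0,0,0,0,0]]]'; python3 -m jog '[[[0,0,-0.0006,0,0,0],[0,0,0,0,0,0]]]';python3 -m jog '[[[0,0,-0.0006,0,0,0],[0,0,0,0,0,0]]]'
```

```text
time_s: 25.35
eef_pos: [634.5, -250.4, 130.7]
ee_rot: [-0.489, -0.511, -0.488, 0.511]
force: [0.2, -4.4, -1.6]
grip_width: -0.003
time_s: 25.6
eef_pos: [634.5, -250.3, 130.7]
ee_rot: [-0.489, -0.511, -0.488, 0.512]
force: [-0.4, -6.8, -0.8]
grip_width: -0.004
time_s: 25.85
eef_pos: [634.5, -250.2, 130.7]
ee_rot: [-0.489, -0.511, -0.488, 0.512]
force: [-0.5, -9.4, -1.6]
grip_width: -0.0
```

```bash
python3 -m jog '[[[0,0,0.003,0,0,0],[0,0,0.01,0,0,0],[0,0,0.03,0,0,0],[-0.03,0,0.03,0,0,0],[-0.05,0,0.03,0,0,0],[0,-0.03,0.03,0,0,0],[0,-0.05,0.03,0,0,0],[0,-0.05,0.01,0,0,0],[0,0,0,0,0,0]]]'; python3 - <<'E'
from h import *
s,R=state(); print(s["eef_pos"],s["force"])
crop("side",210,160,160,120,5,"s18.png")
crop("top",230,100,130,120,5,"t18.png")
E
```

```text
time_s: 26.98
eef_pos: [494.2, -416.5, 210.7]
ee_rot: [0.487, 0.512, 0.488, -0.512]
force: [0.5, -0.5, -0.6]
grip_width: 0.002
[ 494.15882756 -416.51669944  210.74632206] [ 0.50136499 -0.52964825 -0.56398535]
```

View pics/s18.png

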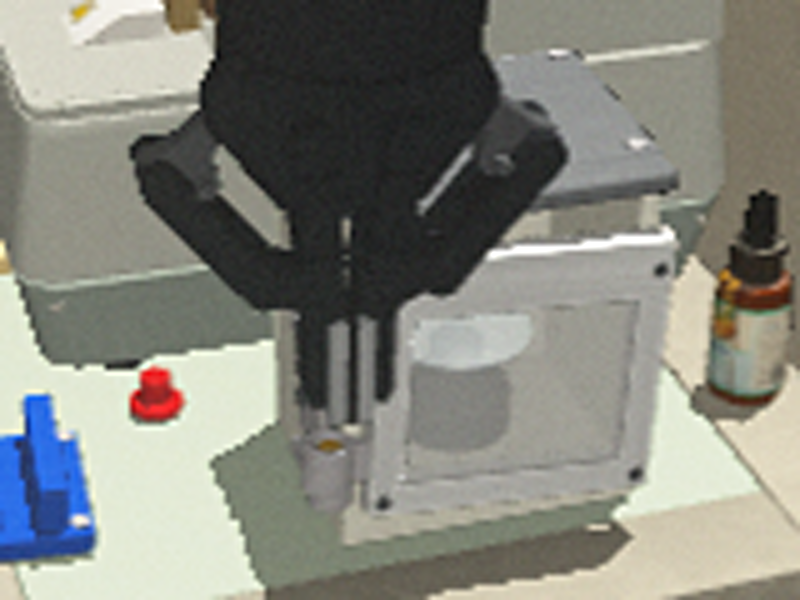

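View pics/t18.png

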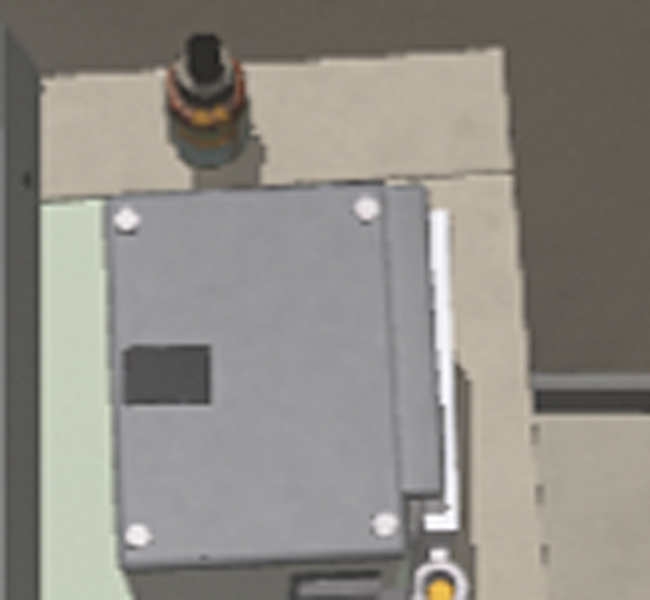

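```bash
python3 - <<'E'
from h import *
T=vision.capture("top")
t=lambda x,y:(x/5-.4+230,y/5-.4+100)
A=atz(T,t(449,210),145);B=atz(T,t(458,528),145);L1=atz(T,t(427,186),164);L2=atz(T,t(441,494),164)
ang=lambda p,q:np.arctan2(*(q-p)[[1,0]])
print(A,B,L1,L2,ang(B,A),ang(L2,L1))
y=(L2-L1)[:2]/np.linalg.norm((L2-L1)[:2]); x=np.array([y[1],-y[0]])
for p in(A,B): print("pol x", -64+(p-L1)[:2]@x, -64-(p-L1)[:2]@x)
from rig import workorder
print(ctrl.sense()["force"])
E
```

```text
[ 669.30110605 -239.58140712  145.        ] [ 553.86539682 -242.3685007   145.        ] [ 671.9439817  -230.39851352  164.        ] [ 562.36354552 -235.01733967  164.        ] 0.024139429845096004 0.04212516302130275
pol x -73.06344849841875 -54.93655150158125
pol x -70.98675954192929 -57.01324045807072
[-1.06265737  0.04665899  0.58222252]
```

```bash
python3 - <<'E'
from rig import workorder
print(workorder.finish_job())
E
```

```text
the job is handed in; nothing more can be done
None
```

The guard door is back on both hinge pins and swung shut against its bumpers. I handed the job in at about 27 s of the 70 s allowed; the rig reports no verdict.

- **Hanging:** I lifted the door from the stand and brought the knuckles over the pins from the front. At about half depth a small sideways feel in x and y touched the pins with about 3 N, which let me centre the bores. Lowering then stopped where fully seated was expected, with about 10 N net on the lugs. After release, the top picture showed the upper knuckle ringed around its pin, with the door standing open about 90°.
- **Shutting:** I pushed the door round with closed fingers and stopped at about 9 N, with no further travel. I then backed the gripper well clear.
- **Last check:** The top camera shows the door within about 0.02 rad of parallel to the front. The middle of the free edge is at about polisher x = -67 mm, inside the -80 mm limit.
- **Other items:** The red lens block and the dropper bottle were not touched and look unmoved.

**Not confirmed:**
- I never found the tweezers in any picture, so I could not check that they stayed put. I felt no unexplained contact.
- The top and side cameras disagreed by about 2 mm on the pin position. The probing settled it.

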